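Start the mould clamp screw at the bottom of its well

ROBOT

A 6-joint arm with a two-finger parallel gripper is mounted at the origin on the work surface. World frame = base frame: x ahead of the robot, y to its left, z up, the work surface at z = 0. Lengths are in m, angles in rad, forces in N, time in s.
With the tool pointing down it reaches from about 0.325 to 0.75 m from the base axis. Payload 7.6 kg.
Tool frame: the origin (TCP) lies at the very end of the fingers, on their centre line; the grasp point (between the pads) lies 19 mm behind it; z points along the fingers, y is the line along which they close (so a half turn about z gives the same grasp; the last joint's range is limited). The gripper opens to 85 mm and grips with 20 to 120 N. Pads are 22 mm wide; open, the fingers measure 114 mm over their backs; the gripper's body (76 mm by 85 mm) begins 54 mm behind the grasp point. The pads swing forward as they close: fully open they stand 13 mm farther back than shut.
Start: joints at [-1.234, 0.052, 1.401, -0, 1.689, -0.07], TCP at [0.208, -0.482, 0.231] pointing down, gripper open.
Joint ranges: [-2.9, 2.9], [-0.91, 2.17], [0.12, 2.37], [-1.06, 4.2], [0.26, 2.73], [-2.93, 2.93]. Speed limits (rad/s): [2.57, 2.57, 3.01, 3.14, 3.14, 3.14].

INTERFACE

Orientations are given as a rotation vector (axis times angle).
In Python, from plant import arm, vision, workorder, models gives the robot as it stands.
- The arm moves only by the shell command python3 -m crank 'ROWS'. ROWS is JSON, a list of rows, each a list of 7 numbers: the shift along the world's x, y, z in mm, then the turn, a rotation vector about the world's x, y, z in degrees, then the closure, from 0 (fully open) to 1 (shut). In form: [[dx, dy, dz, wx, wy, wz, fingers], ...]. A call has exactly 10 rows; each row shifts and turns the commanded pose from where the row before left it; what a row does not reach is not made up. A row lasts 1/8 s, in which the tool goes at most 62.5 mm and 10.7 degrees, less where a joint would pass 70% of its speed; a pose out of reach is approached as far as the arm can. A call is refused whole if a number of a shift passes 62.5 or a number of a turn 10.7, either way. A call with a gripper value outside its range is refused whole. The fingers move at their own pace and stop on an object; the grip force is fixed at half the most. Time passes only in rows, so rows that do not move let the fingers close, or fill a call up. It gives the time, the measured TCP pose, the force, the opening and the grip force at its end, in the units of the state.
- arm.get_state(): the state, without advancing time (a new reading comes with each control period).
- vision.snapshot(name): name is "scene" or "top" or "wrist"; returns a dict with "img" (384x512x3 uint8, red, green, blue), "range_z" (384x512 float32, m along the optical axis (not along the pixel's ray), 0 where there is no reading), "vfov" (degrees; the focal length in pixels is half the picture's height over the tangent of half this angle, whatever the lens; pixels are square), "cx", "cy" (the principal point, pixels), "k1" (the pictures are not rectified: a ray, as slopes to the right and down, at radius r is drawn at 1 + k1 r^2 times it, then the intrinsics apply), "R" (3x3) and "t" (3): a world point X has camera coordinates R X + t; the wrist camera has in their place "hand_eye" (4x4, takes a point from camera to tool coordinates, whose origin is the TCP and whose axes are the flange's). Camera axes: x right, y down, z forward; pixel columns grow to the right and rows downward; lengths in m; the calibration is good to about 2 mm. A picture is of the moment at which its call begins: read the wrist's pose just before it.
- workorder.finish_job(): hands the job in; it is judged then, once.
Trained networks look in the newest picture that a camera, given by its name, has taken for a name from the list of things; names that differ only in an ending like _2 or _b are one class to them, and where a whole thing is asked for, a point or a joint stands for the part that bears it (a point fixed in the world has none). Each returns a list of dicts, best first, with "score" (0 to 1); they miss things now and then, are a little off and sometimes report something else, mostly with a low value. They report only what shows in the picture. A call takes as long as a camera call. They do not tell look-alikes from the thing itself.
- models.search_frame(camera, label): "box" ([left, top, right, bottom] in pixels, round what is visible of it).
- models.landmark_of(camera, label): "uv" ([column, row] in pixels: a listed point, or the origin of a listed thing).
The state is a dict: "time": time; "qpos": joint angles; "qd": joint speeds; "tau": joint torques, N m; "position": TCP position; "ee_rot": TCP orientation; "contact_force": force on the tool from outside, world axes, zero at the start; "wrist_torque": the same for the moment, N m; "finger_gap": finger opening in m; "finger_force": force on a finger pad.
Only numpy, scipy, OpenCV 4.12 (cv2) and the standard library are available. Lean on these libraries where they do the work, as an engineer would, in place of code of your own. Each camera call takes 0.05 s, during which the arm holds its last target. There are 200 camera calls.

TASK

Take the hex-headed clamp screw out of the wooden rack, lower it upright into the deep well of the steel mould block, feel for the thread start at the bottom by turning it with light pressure until it drops in, and wind it clockwise until its flange sits fully home on the rim of the well; then let go. Do not force it on the way down, and leave the round-headed dowel, the tin and the screwdriver alone.

Things in the scene. Friction and masses are not known exactly. Their poses are not given: they have to be found in the camera images.
- screw_head (a point): Clamp screw, plain steel, about 0.42 kg, upright in one hole of the rack. Point: on its axis, middle of the hex head, 28 mm above the flange underside; z up along the axis. Head 24 mm across flats (flats face along this frame's x and every 60 degrees from it), 40 mm high. Below it a flange 46 mm wide, 6 mm thick. The head's lower end is 20 mm below this point.
- screw_flange (a point): Centre of the underside of the screw's flange, z up. In the rack it lies on the rack's top. Below it: shank 24 mm wide, 48 mm long, then a core 13 mm wide, 24 mm long with tapered nose (72 mm in all). Two opposite thread lugs, round studs 5 mm thick, stand out along +x and -x of this frame to 12 mm radius, 64 mm below this point.
- well_mouth (a point): Centre of the well's mouth, 80 mm above the bench, level with the steel rim (49 mm wide) on which the flange must sit; z up. It is in a fixed steel block 150 by 120 mm whose top is 6 mm below the rim; a bar 4 mm higher than the rim crosses the block 75 mm away in -x. The mouth tapers from 38 to 28 mm wide in 6 mm; below, the well is straight, 28 mm wide.
- well_bottom (a point): Point on the well's axis at the top of the lands of its thread, 51.5 mm below the mouth. The thread is a two-start interrupted right-hand one; its turned position differs every time and is NOT told by this frame. At a wrong angle the lugs rest on the lands, flange 15 mm above the rim. Once per half turn (a window of about 25 degrees) they drop through gaps, flange 6 mm above the rim.
- thread_end (a point): Point on the axis where the lugs end up, 64 mm below the mouth. Once dropped in, 80 to 130 degrees clockwise (seen from above), pressed lightly, winds the screw down the last 6 mm until the flange meets the rim. A straight push never does it; anticlockwise turns only undo it. The thread is self-locking: let go, the screw stays, and can be regripped to turn on.
- rack: Wooden rack, fixed, 85 mm (x) by 200 mm (y) by 86 mm high, two holes 29 mm wide at y = -55 and +55 mm, 80 mm deep; origin at the centre of its underside. One hole holds the screw, the other the dowel; which is which varies.
- dowel_head (a point): A plain locating dowel that looks alike but has a round head 26 mm in diameter and 34 mm high; this point is at the middle of the head, z up. It stays in the rack.
- tin_middle (a point): A steel tin 72 mm in diameter, 85 mm high, standing on the bench; this point is half-way up. Leave it standing.
- driver_grip (a point): A screwdriver lying on the bench; this point is in its handle. Leave it lying.
There are look-alikes about, which are no part of the job. What is shaped like the part that bears screw_head but blue is not meant.

How it is judged:
By the outcome, as a careful person would: the job done as asked, in the order asked, and still so for the second after the job is handed in, with the robot touching nothing.
It also fails if it takes over 72 s, if anything falls off the work surface, if the arm or the gripper's body presses on something with over 40 N, if the wrist force passes 120 N, or if a joint passes its speed limit or range.

## Working session

There is one attempt and no reset: what is moved stays moved. The work goes in short steps, Python scripts to look and compute and a shell command to move; the robot and the scene stay as the last step left them, time stands still between calls to the robot, and variables do not carry over. Pictures are saved under pics/ and viewed, at most 10 in all, crops included, and the job is handed in when it is done.

```bash
mkdir -p pics; ls; cat > h.py <<'E'
import numpy as np, cv2, json
from scipy.spatial.transform import Rotation as Ro
from plant import arm, vision, workorder, models
def snap(n):
    st=arm.get_state(); s=vision.snapshot(n)
    if 'R' in s and s['R'] is not None:
        R=np.array(s['R']);t=np.array(s['t']); C=-R.T@t; Rw=R.T
    else:
        H=np.array(s['hand_eye']); Rt=Ro.from_rotvec(st['ee_rot']).as_matrix()
        Rw=Rt@H[:3,:3]; C=Rt@H[:3,3]+np.array(st['position'])
    h=s['img'].shape[0]; f=h/2/np.tan(np.radians(s['vfov'])/2)
    return dict(img=s['img'],rz=s['range_z'],C=C,Rw=Rw,f=f,cx=s['cx'],cy=s['cy'],k1=s['k1'],st=st)
def ray(s,uv):
    d=np.array([(uv[0]-s['cx'])/s['f'],(uv[1]-s['cy'])/s['f']]); u=d.copy()
    for _ in range(20): u=d/(1+s['k1']*(u@u))
    return s['Rw']@np.array([u[0],u[1],1.0])
def atz(s,uv,z):
    r=ray(s,uv); return s['C']+r*(z-s['C'][2])/r[2]
def atd(s,uv):
    u,v=int(round(uv[0])),int(round(uv[1])); p=s['rz'][max(0,v-1):v+2,max(0,u-1):u+2]; p=p[p>0]
    return s['C']+ray(s,uv)*np.median(p) if len(p) else None
def cloud(s):
    h,w=s['rz'].shape; v,u=np.mgrid[:h,:w]; d=np.stack([(u-s['cx'])/s['f'],(v-s['cy'])/s['f']],-1); x=d.copy()
    for _ in range(20): x=d/(1+s['k1']*(x**2).sum(-1,keepdims=True))
    r=np.concatenate([x,np.ones((h,w,1))],-1)@s['Rw'].T
    P=s['C']+r*s['rz'][...,None]; P[s['rz']<=0]=np.nan; return P
def tri(a,ua,b,ub):
    A=[];B=[]
    M=np.zeros((3,3));q=np.zeros(3)
    for s,u in((a,ua),(b,ub)):
        r=ray(s,u);r/=np.linalg.norm(r);p=np.eye(3)-np.outer(r,r);M+=p;q+=p@s['C']
    return np.linalg.solve(M,q)
def save(s,n,crop=None,k=1):
    i=s['img'][...,::-1]
    if crop: i=i[crop[1]:crop[3],crop[0]:crop[2]]
    cv2.imwrite('pics/'+n,cv2.resize(i,None,fx=k,fy=k,interpolation=cv2.INTER_CUBIC))
E
python3 - <<'E'
from h import *
np.set_printoptions(precision=4,suppress=True)
for n in ('top','scene'):
    s=snap(n); save(s,n+'0.png',k=1.5)
    print(n,s['C'],s['f'])
    for l in ['screw_head','screw_flange','well_mouth','rack','dowel_head','tin_middle','driver_grip']:
        for d in models.landmark_of(n,l)[:3]: print(l,np.round(d['uv'],1),round(d['score'],2),atd(s,d['uv']))
print(arm.get_state())
E
```

```text
pics
top [ 0.4652 -0.0513  1.1478] 464.36657799382
screw_head [380.5 210.8] 0.75 [ 0.5589 -0.3645  0.1094]
screw_head [333.8 193.7] 0.66 [ 0.5919 -0.2538  0.1315]
screw_head [327.9 194.1] 0.24 [ 0.5905 -0.2404  0.1328]
screw_flange [381.2 218.1] 0.52 [ 0.5447 -0.3753  0.0784]
well_mouth [137.9 200.6] 0.92 [0.5721 0.1966 0.0452]
rack [303.8 210.7] 0.61 [ 0.5561 -0.1936  0.0863]
dowel_head [284.1 213.5] 0.72 [ 0.5453 -0.1448  0.1256]
tin_middle [211.3 118.6] 0.66 [0.7672 0.027  0.0851]
driver_grip [272.3 131.8] 0.79 [ 0.7557 -0.1212  0.0242]
driver_grip [303.2 211.6] 0.69 [ 0.5541 -0.1923  0.0861]
scene [ 1.2986 -0.3719  0.62  ] 387.98266546392875
screw_head [112.3 218.5] 0.95 [ 0.5668 -0.3574  0.1064]
screw_head [165.8 212.9] 0.93 [ 0.6004 -0.2481  0.1107]
screw_head [186.5 237.9] 0.21 [ 0.6201 -0.2131  0.0423]
screw_flange [165.  217.3] 0.85 [ 0.6002 -0.2511  0.0995]
screw_flange [108.2 228.7] 0.81 [ 0.5627 -0.3705  0.0795]
well_mouth [324.5 178.5] 0.83 [0.557  0.2032 0.0616]
well_mouth [315.1 249. ] 0.45 [0.8001 0.0146 0.0704]
well_mouth [247.1 274.9] 0.17 [ 0.7659 -0.1273  0.0226]
rack [184.9 237. ] 0.96 [ 0.6207 -0.2167  0.0466]
dowel_head [203.5 188.3] 0.54 [ 0.5573 -0.1453  0.1222]
tin_middle [318.8 246.8] 0.96 [0.8012 0.0227 0.0745]
driver_grip [247.5 274.7] 0.71 [ 0.766  -0.1264  0.023 ]
{'time': 0.8, 'qpos': array([-1.2343,  0.0522,  1.4007,  0.    ,  1.6886, -0.0703]), 'qd': array([-0.0022,  0.0004, -0.0007, -0.0001,  0.0018, -0.0019]), 'tau': array([ -0.0016, -38.1511, -36.0295,  -0.0001,   0.0002,  -0.    ]), 'position': array([ 0.2078, -0.4822,  0.2313]), 'ee_rot': array([3.0768, 0.6346, 0.0001]), 'contact_force': array([0.2293, 0.2107, 0.3008]), 'wrist_torque': array([-0.0025, -0.0536,  0.0102]), 'finger_force': 0.0, 'finger_gap': 0.08559469733286494}
```

View pics/top0.png

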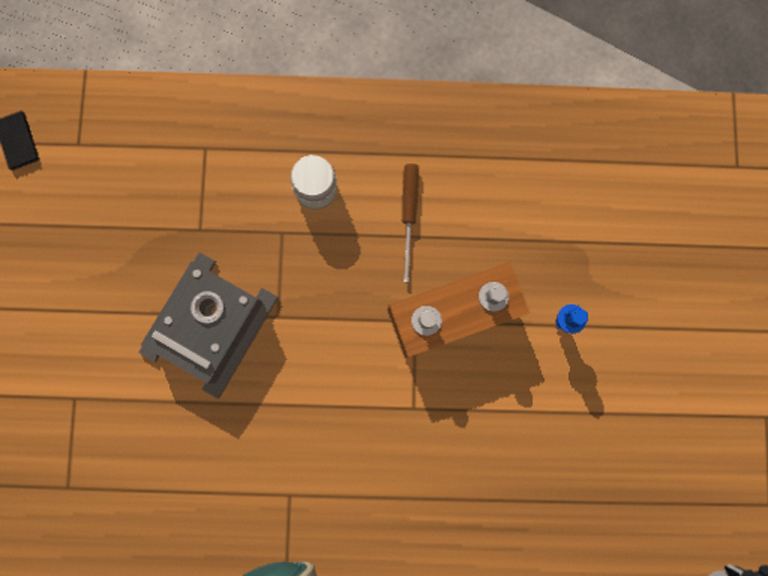

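View pics/scene0.png

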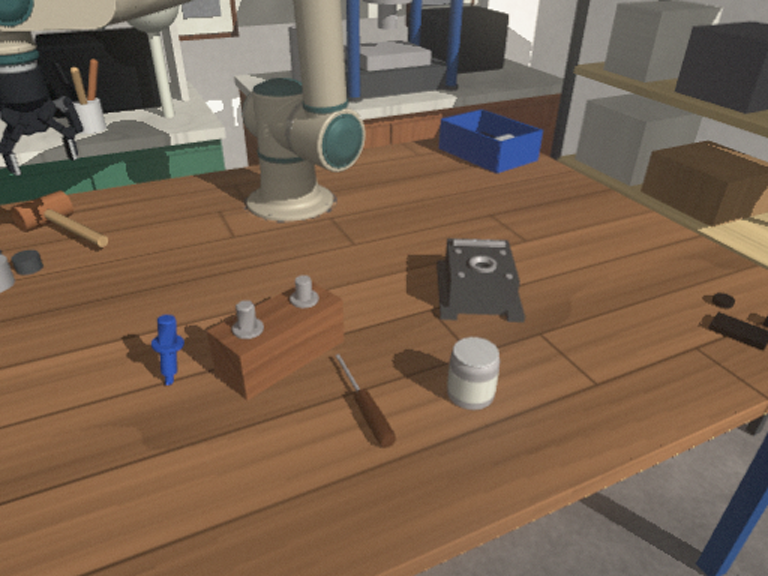

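The top view shows two grey heads in the rack (1.5× px 427,320 and 494,296), the blue decoy to the right at (572,318), the block's well at (207,307), the tin at (313,178) and the screwdriver at (410,200). In the scene view the nearer head at (246,318) is taller than the one at (303,290). I'll take a closer look with the wrist camera.

```bash
python3 -m crank '[[34,24,9,0,0,0,0],[34,24,9,0,0,0,0],[34,24,9,0,0,0,0],[34,24,9,0,0,0,0],[34,24,9,0,0,0,0],[34,24,9,0,0,0,0],[34,24,9,0,0,0,0],[34,24,9,0,0,0,0],[34,24,9,0,0,0,0],[34,24,9,0,0,0,0]]'
python3 - <<'E'
from h import *
np.set_printoptions(precision=4,suppress=True)
s=snap('wrist'); save(s,'w0.png',k=1.5)
st=s['st'];print(st['position'],st['ee_rot'],st['qpos'],s['C'])
for l in ['screw_head','screw_flange','dowel_head','rack']:
    for d in models.landmark_of('wrist',l)[:3]: print(l,np.round(d['uv'],1),round(d['score'],2),atd(s,d['uv']))
E
```

```text
time: 2.05
position: [0.5488, -0.2413, 0.3216]
ee_rot: [3.077, 0.635, 0.0]
contact_force: [-0.6, -0.2, 0.4]
finger_gap: 0.0854
finger_force: 0.0
[ 0.5488 -0.2413  0.3216] [3.0766 0.6345 0.0001] [-0.4757  0.269   0.9816 -0.0001  1.8908  0.6883] [ 0.6104 -0.2149  0.4642]
screw_head [257.9 173.6] 0.88 [ 0.531  -0.2534  0.0262]
screw_head [273.4 143.1] 0.61 [ 0.5885 -0.2462  0.1317]
screw_flange [271.7 141. ] 0.86 [ 0.5898 -0.2435  0.1318]
screw_flange [277.2 181.6] 0.72 [ 0.5328 -0.2837  0.0349]
dowel_head [181.4 136.6] 0.97 [ 0.5539 -0.1488  0.126 ]
rack [239.2 131.9] 0.94 [ 0.5812 -0.2056  0.0855]
```

View pics/w0.png

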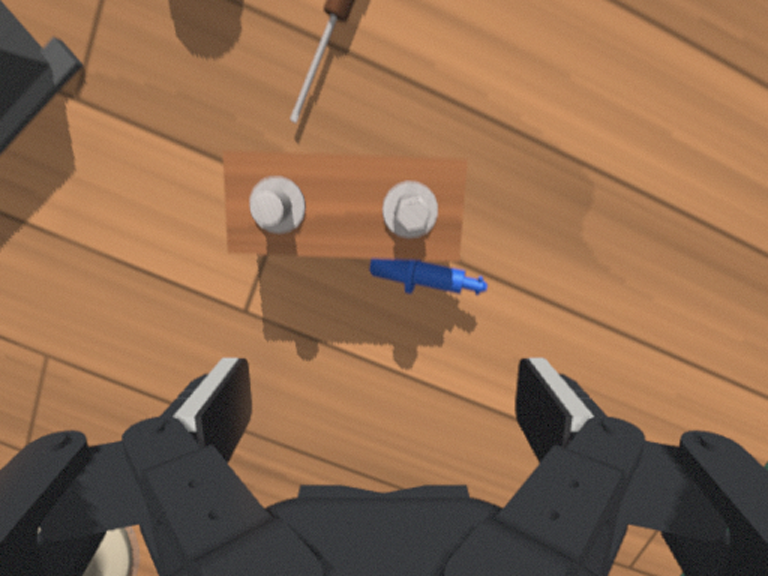

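The wrist view shows the round dowel head on the left (277,205), the hex screw on the right (412,210) and the blue decoy lying on the bench in front of the rack. I'll move the camera over the screw and lower for a second measurement.

```bash
cat > hexfit.py <<'E'
from h import *
def fit(s,c,ztop=0.132,tol=0.006,R=0.02,name=None):
    P=cloud(s); m=(np.abs(P[...,2]-ztop)<tol)&(np.hypot(P[...,0]-c[0],P[...,1]-c[1])<R)
    v,u=np.nonzero(m); X=P[m]; zt=np.median(X[:,2])
    Q=np.array([atz(s,(a,b),zt)[:2] for a,b in zip(u,v)])
    H=cv2.convexHull(Q.astype(np.float32))[:,0]; best=[]
    for a in range(60):
        n=[np.array([np.cos(np.radians(a+60*k)),np.sin(np.radians(a+60*k))]) for k in range(3)]
        best.append((np.mean([np.ptp(Q@k) for k in n]),np.std([np.ptp(Q@k) for k in n]),a))
    best.sort(); return zt,Q.mean(0),(H.max(0)+H.min(0))/2,[tuple(np.round(b,4)) for b in best[:4]],len(Q),(u.min(),v.min(),u.max(),v.max())
E
python3 -m crank '[[-5,-7,-14,0,0,0,0],[-5,-7,-14,0,0,0,0],[-5,-7,-14,0,0,0,0],[-5,-7,-14,0,0,0,0],[-5,-7,-14,0,0,0,0],[0,0,0,0,0,0,0],[0,0,0,0,0,0,0],[0,0,0,0,0,0,0],[0,0,0,0,0,0,0],[0,0,0,0,0,0,0]]'
python3 - <<'E'
from hexfit import *
np.set_printoptions(precision=4,suppress=True)
s=snap('wrist'); st=s['st'];print(st['position'],st['ee_rot'],s['C'],s['f'])
r=fit(s,(0.588,-0.246));print(r); b=r[5]
u0=(b[0]+b[2])//2;v0=(b[1]+b[3])//2
save(s,'w1.png',(max(0,u0-60),max(0,v0-60),u0+60,v0+60),5); print(u0,v0)
for l in ['screw_head','screw_flange','dowel_head','rack']:
    for d in models.landmark_of('wrist',l)[:2]: print(l,np.round(d['uv'],1),round(d['score'],2),atd(s,d['uv']))
E
```

```text
time: 3.55
position: [0.5229, -0.2771, 0.2515]
ee_rot: [3.076, 0.635, 0.0]
contact_force: [0.5, -0.6, -0.5]
finger_gap: 0.0854
finger_force: 0.0
[ 0.5229 -0.2771  0.2515] [3.0765 0.6349 0.0004] [ 0.5845 -0.2507  0.3941] 297.469471275014
(np.float64(0.13164286722378948), array([ 0.5884, -0.249 ]), array([ 0.5883, -0.249 ], dtype=float32), [(np.float64(0.0239), np.float64(0.0), np.float64(34.0)), (np.float64(0.024), np.float64(0.0), np.float64(35.0)), (np.float64(0.024), np.float64(0.0), np.float64(33.0)), (np.float64(0.0241), np.float64(0.0001), np.float64(32.0))], 712, (np.int64(240), np.int64(92), np.int64(271), np.int64(123)))
255 107
screw_head [255.6 105.5] 0.79 [ 0.5902 -0.2485  0.1317]
screw_flange [252.5 107.3] 0.93 [ 0.5878 -0.2467  0.1316]
screw_flange [263.1 163.8] 0.93 [ 0.5331 -0.2833  0.0347]
dowel_head [137.1 103.3] 0.63 [ 0.5515 -0.1528  0.1261]
rack [216.7 105.4] 0.87 [ 0.5759 -0.2125  0.0865]
rack [254.2 110.8] 0.31 [ 0.5857 -0.2492  0.1314]
```

View pics/w1.png

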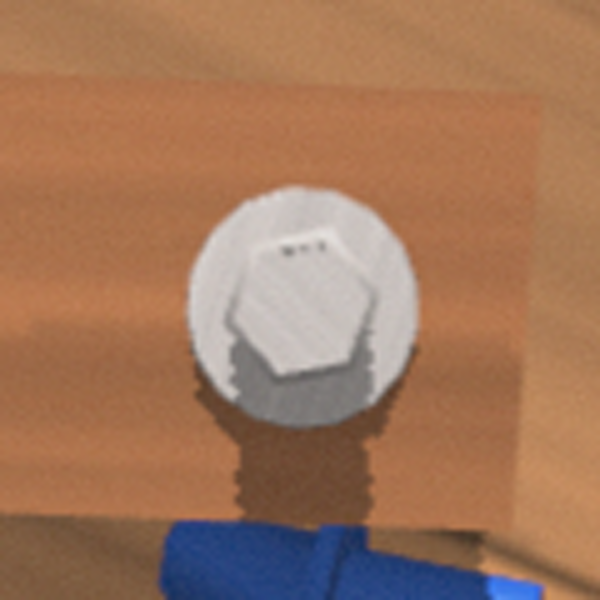

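The hex centre is at world (0.5884, -0.2490), its top at z 0.1316, and the flats' normal is at 34° + 60k. I'll turn the tool +100.7° to line up with the flats and move above the head.

```bash
python3 -m crank '[[6.5,2.8,-6,0,0,10.1,0],[6.5,2.8,-6,0,0,10.1,0],[6.5,2.8,-6,0,0,10.1,0],[6.5,2.8,-6,0,0,10.1,0],[6.5,2.8,-6,0,0,10.1,0],[6.5,2.8,-6,0,0,10.1,0],[6.5,2.8,-6,0,0,10.1,0],[6.5,2.8,-6,0,0,10,0],[6.5,2.8,-6,0,0,10,0],[7,2.9,-6,0,0,10,0]]'
python3 - <<'E'
from h import *
st=arm.get_state();R=Ro.from_rotvec(st['ee_rot']).as_matrix();print(st['position'],np.degrees(np.arctan2(R[1,1],R[0,1])),R[:,2],st['qpos'])
E
```

```text
time: 5.05
position: [0.5885, -0.249, 0.1911]
ee_rot: [-1.467, -2.778, -0.0]
contact_force: [0.7, 0.6, 0.8]
finger_gap: 0.0856
finger_force: 0.0
[ 0.58845647 -0.24898578  0.19105838] 34.336461643937966 [-1.58301116e-05  8.93951229e-05 -9.99999996e-01] [-4.58088462e-01  3.90000078e-01  1.09113528e+00  7.34733038e-05
  1.66051102e+00 -1.05736619e+00]
```

```bash
python3 -m crank '[[0,0,-23,0,0,0,0],[0,0,-23,0,0,0,0],[0,0,-23,0,0,0,0],[0,0,-15,0,0,0,0],[0,0,-7,0,0,0,0],[0,0,0,0,0,0,1],[0,0,0,0,0,0,1],[0,0,0,0,0,0,1],[0,0,0,0,0,0,1],[0,0,0,0,0,0,1]]'
```

```text
time: 6.3
position: [0.5884, -0.2494, 0.1013]
ee_rot: [1.474, 2.773, -0.0]
contact_force: [-3.0, -0.5, 4.9]
finger_gap: 0.0232
finger_force: 60.2
```

```bash
python3 -m crank '[[0,0,4,0,0,0,1],[0,0,10,0,0,0,1],[0,0,14,0,0,0,1],[0,0,16,0,0,0,1],[0,0,16,0,0,0,1],[0,0,16,0,0,0,1],[0,0,16,0,0,0,1],[0,0,16,0,0,0,1],[0,0,10,0,0,0,1],[0,0,0,0,0,0,1]]'
python3 - <<'E'
from h import *
np.set_printoptions(precision=4,suppress=True)
print(arm.get_state()['position'],arm.get_state()['finger_gap'])
for n in('top','scene'):
    s=snap(n); P=cloud(s)
    d=models.landmark_of(n,'well_mouth')[0]; print(n,d, atz(s,d['uv'],0.08))
    c=np.array([0.567,0.2]); m=(np.abs(P[...,2]-0.08)<0.004)&(np.hypot(P[...,0]-c[0],P[...,1]-c[1])<0.045)
    v,u=np.nonzero(m);print(len(u),np.nanmedian(P[m],0),(P[m].max(0)+P[m].min(0))/2,np.ptp(P[m],0))
    m2=np.hypot(P[...,0]-c[0],P[...,1]-c[1])<0.1
    hh,e=np.histogram(P[m2][:,2],bins=np.arange(0.06,0.1,0.002));print(list(zip(np.round(e[:-1],3),hh)))
    globals()[n]=(s,d['uv'])
print('tri',tri(*top,*scene))
E
```

```text
time: 7.55
position: [0.5886, -0.2492, 0.2194]
ee_rot: [1.474, 2.772, 0.0]
contact_force: [-1.0, 0.5, -5.6]
finger_gap: 0.023
finger_force: 59.1
[ 0.5886 -0.2492  0.2194] 0.022986931097811147
top {'uv': [136.0, 202.5], 'score': 0.92} [0.5642 0.1929 0.08  ]
279 [0.564  0.1943 0.0782] [0.5678 0.2008 0.0799] [0.0881 0.0879 0.0078]
[(np.float64(0.06), np.int64(9)), (np.float64(0.062), np.int64(9)), (np.float64(0.064), np.int64(13)), (np.float64(0.066), np.int64(17)), (np.float64(0.068), np.int64(129)), (np.float64(0.07), np.int64(570)), (np.float64(0.072), np.int64(936)), (np.float64(0.074), np.int64(728)), (np.float64(0.076), np.int64(313)), (np.float64(0.078), np.int64(122)), (np.float64(0.08), np.int64(120)), (np.float64(0.082), np.int64(102)), (np.float64(0.084), np.int64(53)), (np.float64(0.086), np.int64(18)), (np.float64(0.088), np.int64(1)), (np.float64(0.09), np.int64(0)), (np.float64(0.092), np.int64(0)), (np.float64(0.094), np.int64(0)), (np.float64(0.096), np.int64(0)), (np.float64(0.098), np.int64(0))]
scene {'uv': [324.1, 179.8], 'score': 0.93} [0.5866 0.1795 0.08  ]
74 [0.5626 0.1908 0.0776] [0.5602 0.1912 0.0784] [0.0515 0.0495 0.0046]
[(np.float64(0.06), np.int64(29)), (np.float64(0.062), np.int64(44)), (np.float64(0.064), np.int64(32)), (np.float64(0.066), np.int64(43)), (np.float64(0.068), np.int64(79)), (np.float64(0.07), np.int64(488)), (np.float64(0.072), np.int64(336)), (np.float64(0.074), np.int64(77)), (np.float64(0.076), np.int64(81)), (np.float64(0.078), np.int64(45)), (np.float64(0.08), np.int64(45)), (np.float64(0.082), np.int64(23)), (np.float64(0.084), np.int64(0)), (np.float64(0.086), np.int64(0)), (np.float64(0.088), np.int64(0)), (np.float64(0.09), np.int64(0)), (np.float64(0.092), np.int64(0)), (np.float64(0.094), np.int64(0)), (np.float64(0.096), np.int64(0)), (np.float64(0.098), np.int64(0))]
tri [0.5655 0.1962 0.064 ]
```

Gripped and lifted; the rough well position is (0.564, 0.193). I'll carry it towards the block and measure with the wrist camera.

```bash
python3 -m crank '[[1.5,25,4,0,0,0,1],[1.5,38,4,0,0,0,1],[1.5,38,4,0,0,0,1],[1.5,42,3,0,0,0,1],[1.5,42,3,0,0,0,1],[1.5,42,3,0,0,0,1],[1.5,42,3,0,0,0,1],[1.5,42,2,0,0,0,1],[1.5,38,2,0,0,0,1],[1.5,22,2,0,0,0,1]]'
python3 - <<'E'
from h import *
np.set_printoptions(precision=4,suppress=True)
s=snap('wrist'); st=s['st'];print(st['position'],st['finger_gap'],s['C'],st['qpos']); save(s,'w2.png',k=1.5)
for d in models.landmark_of('wrist','well_mouth')[:2]: print(d,atz(s,d['uv'],0.08))
np.savez('v2.npz',C=s['C'],Rw=s['Rw'],f=s['f'],cx=s['cx'],cy=s['cy'],k1=s['k1'],img=s['img'],rz=s['rz'])
E
```

```text
time: 9.0
position: [0.6026, 0.1246, 0.2483]
ee_rot: [-1.471, -2.775, -0.0]
contact_force: [0.5, -0.2, -4.8]
finger_gap: 0.0231
finger_force: 59.4
[0.6026 0.1246 0.2483] 0.02311380386782244 [0.5658 0.1796 0.3909] [ 0.1437  0.3082  1.0793  0.0004  1.7544 -0.4522]
{'uv': [255.6, 99.9], 'score': 0.74} [0.5595 0.1903 0.08  ]
```

View pics/w2.png

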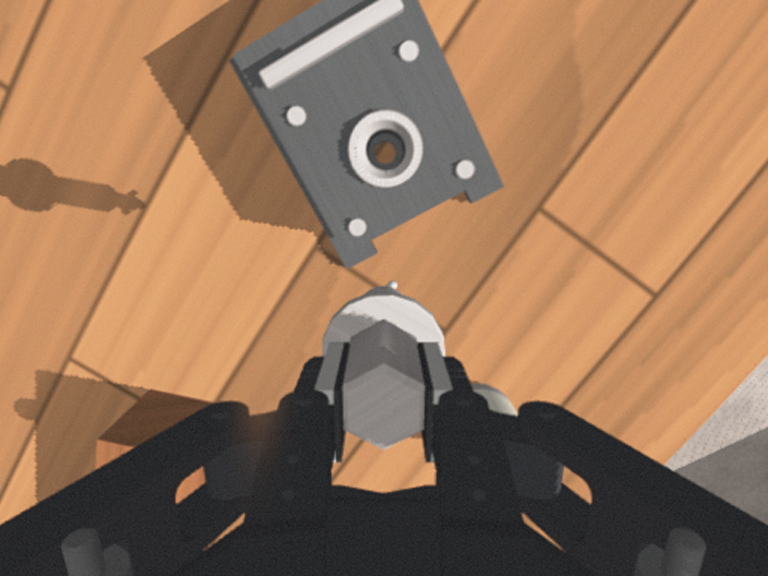

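The view shows the well ring at 1.5× px (385,148), and the screw held upright with a lug just visible at (393,285). I'll fit the ring precisely.

```bash
python3 - <<'E'
from h import *
np.set_printoptions(precision=4,suppress=True)
s=dict(np.load('v2.npz')); g=s['img'].min(-1); m=np.zeros_like(g)
m[65:130,225:290]=(g[65:130,225:290]>140)*255
cs,_=cv2.findContours(m,cv2.RETR_EXTERNAL,cv2.CHAIN_APPROX_NONE); c=max(cs,key=cv2.contourArea)
W=np.array([atz(s,p,0.08)[:2] for p in cv2.convexHull(c)[:,0].astype(float)])
A=np.c_[2*W,np.ones(len(W))]; q=np.linalg.lstsq(A,(W**2).sum(1),rcond=None)[0]
print('outer at z=.08',q[:2],'r',np.sqrt(q[2]+q[:2]@q[:2]))
P=cloud(s); M=np.hypot(P[...,0]-q[0],P[...,1]-q[1]); X=P[(M<0.0235)&(M>0.0195)]; print('rim z',np.nanmedian(X[:,2]),np.nanpercentile(X[:,2],[10,90]))
X=P[(M<0.05)&(M>0.03)]; print('block z',np.nanmedian(X[:,2]))
# flange of held screw: ring
T=np.array([0.6026,0.1246]);X=P[(np.hypot(P[...,0]-T[0],P[...,1]-T[1])<0.03)]
for a in range(195,232,4): print(a,P[a,250:262:6].round(4).tolist())
E
```

```text
outer at z=.08 [0.56   0.1916] r 0.02486443172340411
rim z 0.07999563105609431 [0.079  0.0809]
block z 0.07397615841158356
195 [[0.5879, 0.1424, 0.2356], [0.5905, 0.1444, 0.2363]]
199 [[0.5885, 0.1415, 0.2395], [0.5913, 0.1431, 0.2386]]
203 [[0.5898, 0.1397, 0.2395], [0.5925, 0.1413, 0.239]]
207 [[0.591, 0.1378, 0.2394], [0.5938, 0.1394, 0.2388]]
211 [[0.5925, 0.1356, 0.2384], [0.595, 0.1377, 0.2394]]
215 [[0.5938, 0.1336, 0.2379], [0.5955, 0.1369, 0.243]]
219 [[0.5937, 0.1341, 0.2456], [0.5956, 0.1368, 0.2488]]
223 [[0.594, 0.1337, 0.2501], [0.5958, 0.1365, 0.2535]]
227 [[0.5939, 0.134, 0.2562], [0.5953, 0.1371, 0.2609]]
231 [[0.594, 0.134, 0.2612], [0.5955, 0.1368, 0.2648]]
```

```bash
python3 -m crank '[[-4.3,6.7,-5,0,0,10.4,1],[-4.3,6.7,-5,0,0,10.4,1],[-4.3,6.7,-5,0,0,10.4,1],[-4.3,6.7,-5,0,0,10.4,1],[-4.3,6.7,-5,0,0,10.4,1],[-4.3,6.7,-5,0,0,10.4,1],[-4.3,6.7,-5,0,0,10.4,1],[-4.3,6.7,-5,0,0,10.4,1],[-4.2,6.7,-5,0,0,10.4,1],[-4,6.7,-5,0,0,10.4,1]]'
python3 -m crank '[[0,0,0,0,0,10.4,1],[0,0,0,0,0,10.4,1],[0,0,0,0,0,10.4,1],[0,0,0,0,0,10.4,1],[0,0,0,0,0,0,1],[0,0,0,0,0,0,1],[0,0,0,0,0,0,1],[0,0,0,0,0,0,1],[0,0,0,0,0,0,1],[0,0,0,0,0,0,1]]'
python3 - <<'E'
from h import *
np.set_printoptions(precision=4,suppress=True)
st=arm.get_state();print(st['position'],Ro.from_rotvec(st['ee_rot']).as_matrix()[:,2],st['qpos'],st['contact_force'],st['wrist_torque'])
s=snap('wrist');save(s,'w3.png',k=1.5)
E
```

```text
time: 10.35
position: [0.5606, 0.1882, 0.1981]
ee_rot: [1.285, -2.866, 0.0]
contact_force: [-0.3, 0.0, -4.6]
finger_gap: 0.0233
finger_force: 59.5
time: 11.6
position: [0.5606, 0.189, 0.1983]
ee_rot: [2.214, -2.229, -0.0]
contact_force: [-0.1, 0.2, -4.4]
finger_gap: 0.0229
finger_force: 59.5
[0.5606 0.189  0.1983] [-0.0001 -0.     -1.    ] [ 0.2627  0.2515  1.2458  0.      1.6444 -2.8719] [-0.0703  0.2302 -4.4066] [0.0304 0.0353 0.0341]
```

View pics/w3.png

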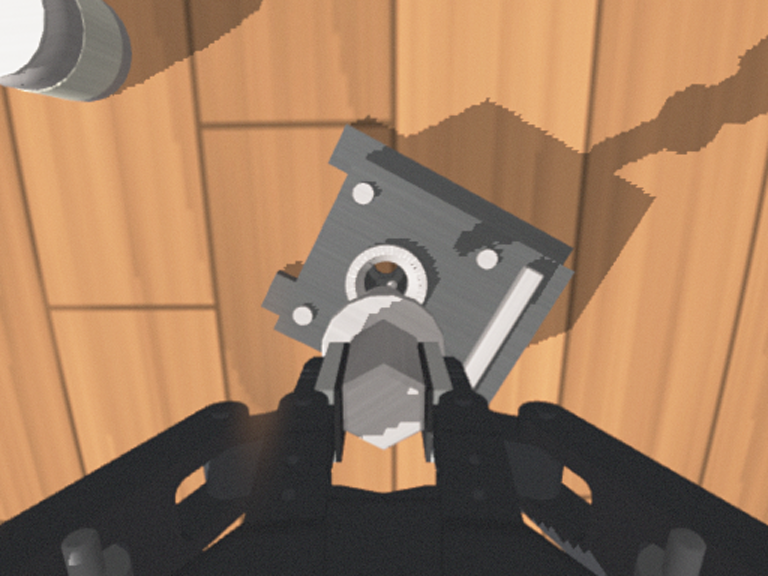

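The ring shows at (386,282), partly hidden behind the held screw's flange. I'll fit it once more from this side as the second measurement.

```bash
python3 - <<'E'
from h import *
np.set_printoptions(precision=4,suppress=True)
s=snap('wrist'); g=s['img'].min(-1); print(s['st']['position'])
P=[]
for a in np.radians(np.arange(185,355,5)):
    c=np.array([257,189.0])
    pr=[int(g[int(round(c[1]+r*np.sin(a))),int(round(c[0]+r*np.cos(a)))]) for r in np.arange(20,36,.5)]
    d=np.diff(np.convolve(pr,np.ones(3)/3,'valid')); k=np.argmin(d); r=20+.5*(k+1.5)
    P.append(atz(s,c+r*np.array([np.cos(a),np.sin(a)]),.08)[:2])
P=np.array(P)
from scipy.optimize import least_squares
f=least_squares(lambda p:np.hypot(*(P-p).T)-.0245,[.56,.19],loss='soft_l1',f_scale=.0005)
print(f.x,np.round(f.fun*1000,1))
E
```

```text
[0.5606 0.189  0.1983]
[0.5596 0.1904] [ 0.3  0.4 -0.1 -0.   0.9  1.   0.2  0.2 -0.6 -0.1  0.4 -0.9 -0.8 -0.3
 -0.3  0.1  0.2 -0.3  0.1  0.1 -0.4  0.4 -0.9  1.2  0.2 -0.3 -0.8  0.5
 -0.1  0.8  0.7  0.6 -0.3  0.1]
```

```bash
python3 -m crank '[[-0.8,2,0,0,0,0,1],[0,0,-6,0,0,0,1],[0,0,-8,0,0,0,1],[0,0,-8,0,0,0,1],[0,0,-8,0,0,0,1],[0,0,-8,0,0,0,1],[0,0,-5,0,0,0,1],[0,0,-5,0,0,0,1],[0,0,-4,0,0,0,1],[0,0,0,0,0,0,1]]'
```

```text
time: 12.95
position: [0.5597, 0.1909, 0.146]
ee_rot: [2.213, -2.229, -0.001]
contact_force: [-0.2, 0.4, -5.1]
finger_gap: 0.023
finger_force: 59.5
```

No contact. On down in small steps until about 3 mm above the lands.

```bash
python3 -m crank '[[0,0,-4,0,0,0,1],[0,0,-4,0,0,0,1],[0,0,-4,0,0,0,1],[0,0,-4,0,0,0,1],[0,0,-4,0,0,0,1],[0,0,-4,0,0,0,1],[0,0,-4,0,0,0,1],[0,0,-3,0,0,0,1],[0,0,-2,0,0,0,1],[0,0,0,0,0,0,1]]'
```

```text
time: 14.2
position: [0.5598, 0.1909, 0.1132]
ee_rot: [2.214, -2.229, -0.0]
contact_force: [-1.1, 0.1, -5.2]
finger_gap: 0.0229
finger_force: 59.5
```

```bash
python3 -m crank '[[0,0,-1,0,0,0,1],[0,0,-1,0,0,0,1],[0,0,-1,0,0,0,1],[0,0,-0.5,0,0,0,1],[0,0,-0.3,0,0,0,1],[0,0,0,0,0,0,1],[0,0,0,0,0,0,1],[0,0,0,0,0,0,1],[0,0,0,0,0,0,1],[0,0,0,0,0,0,1]]'
```

```text
time: 15.45
position: [0.5599, 0.191, 0.1097]
ee_rot: [-2.214, 2.229, -0.0]
contact_force: [0.4, -0.5, -1.2]
finger_gap: 0.0233
finger_force: 60.1
```

Light contact at the lands. I'll press slightly and search clockwise about 22° per call.

```bash
python3 -m crank '[[0,0,-0.4,0,0,-2.2,1],[0,0,-0.3,0,0,-2.2,1],[0,0,0,0,0,-2.2,1],[0,0,0,0,0,-2.2,1],[0,0,0,0,0,-2.2,1],[0,0,0,0,0,-2.2,1],[0,0,0,0,0,-2.2,1],[0,0,0,0,0,-2.2,1],[0,0,0,0,0,-2.2,1],[0,0,0,0,0,-2.2,1]]'
```

```text
time: 16.7
position: [0.5596, 0.1909, 0.1081]
ee_rot: [1.746, -2.611, -0.001]
contact_force: [0.5, 0.2, -4.5]
finger_gap: 0.0228
finger_force: 59.6
```

Contact vanished and the screw is lower, so probably the gap. I'll lower without turning.

```bash
python3 -m crank '[[0,0,-0.7,0,0,0,1],[0,0,-0.7,0,0,0,1],[0,0,-0.7,0,0,0,1],[0,0,-0.7,0,0,0,1],[0,0,-0.7,0,0,0,1],[0,0,0,0,0,0,1],[0,0,0,0,0,0,1],[0,0,0,0,0,0,1],[0,0,0,0,0,0,1],[0,0,0,0,0,0,1]]'
```

```text
time: 17.95
position: [0.5598, 0.1909, 0.1053]
ee_rot: [1.748, -2.61, -0.0]
contact_force: [-0.1, 0.7, -5.8]
finger_gap: 0.0231
finger_force: 59.6
```

Free: it's in the gap. Down to the bottom of the gap.

```bash
python3 -m crank '[[0,0,-0.7,0,0,0,1],[0,0,-0.7,0,0,0,1],[0,0,-0.7,0,0,0,1],[0,0,-0.7,0,0,0,1],[0,0,-0.7,0,0,0,1],[0,0,-0.5,0,0,0,1],[0,0,-0.4,0,0,0,1],[0,0,0,0,0,0,1],[0,0,0,0,0,0,1],[0,0,0,0,0,0,1]]'
```

```text
time: 19.2
position: [0.5599, 0.1909, 0.1011]
ee_rot: [-1.748, 2.61, 0.0]
contact_force: [-0.7, -0.4, -3.8]
finger_gap: 0.023
finger_force: 59.7
```

At the gap floor (flange ≈6 mm above the rim). I'll start winding clockwise and watch force and height.

```bash
python3 -m crank '[[0,0,-0.3,0,0,-3,1],[0,0,-0.2,0,0,-3,1],[0,0,-0.2,0,0,-3,1],[0,0,-0.2,0,0,-3,1],[0,0,-0.2,0,0,-3,1],[0,0,-0.2,0,0,-3,1],[0,0,-0.2,0,0,-3,1],[0,0,-0.2,0,0,-3,1],[0,0,0,0,0,0,1],[0,0,0,0,0,0,1]]'
python3 -c "
from h import *
st=arm.get_state();R=Ro.from_rotvec(st['ee_rot']).as_matrix();print(np.degrees(np.arctan2(R[1,1],R[0,1])),st['wrist_torque'],st['contact_force'],st['qpos'])"
```

```text
time: 20.45
position: [0.5602, 0.1919, 0.1005]
ee_rot: [-1.168, 2.914, 0.002]
contact_force: [-3.0, 3.9, 4.9]
finger_gap: 0.0231
finger_force: 60.9
133.69852894516671 [1.15082558 0.77071061 0.07465398] [-3.00770474  3.91611745  4.85770225] [ 2.66881004e-01  3.14652049e-01  1.36821841e+00  1.60223497e-03
  1.45669097e+00 -2.06677879e+00]
```

```bash
python3 -m crank '[[0,0,0,0,0,-4,1],[0,0,-0.1,0,0,-4,1],[0,0,-0.2,0,0,-4,1],[0,0,-0.2,0,0,-4,1],[0,0,-0.2,0,0,-4,1],[0,0,-0.2,0,0,-4,1],[0,0,-0.2,0,0,-4,1],[0,0,-0.2,0,0,-4,1],[0,0,0,0,0,0,1],[0,0,0,0,0,0,1]]'
python3 -c "
from h import *
st=arm.get_state();R=Ro.from_rotvec(st['ee_rot']).as_matrix();print(np.degrees(np.arctan2(R[1,1],R[0,1])),st['wrist_torque'],st['contact_force'],R[:,2])"
```

```text
time: 21.7
position: [0.5607, 0.1909, 0.0988]
ee_rot: [-0.32, 3.123, 0.0]
contact_force: [1.2, 1.8, 5.2]
finger_gap: 0.0228
finger_force: 60.8
101.6962701150164 [ 0.43683865 -0.35335335 -0.01586083] [1.23913573 1.7718148  5.22507967] [ 2.49248425e-03  3.53485459e-04 -9.99996831e-01]
```

Winding works (about 0.053 mm per degree). Carrying on.

```bash
python3 -m crank '[[0,0,-0.2,0,0,-4,1],[0,0,-0.2,0,0,-4,1],[0,0,-0.2,0,0,-4,1],[0,0,-0.2,0,0,-4,1],[0,0,-0.2,0,0,-4,1],[0,0,-0.2,0,0,-4,1],[0,0,-0.2,0,0,-4,1],[0,0,-0.2,0,0,-4,1],[0,0,-0.2,0,0,-4,1],[0,0,0,0,0,0,1]]'
python3 -c "
from h import *
st=arm.get_state();R=Ro.from_rotvec(st['ee_rot']).as_matrix();print(np.degrees(np.arctan2(R[1,1],R[0,1])),st['wrist_torque'],st['contact_force'],R[:,2])"
```

```text
time: 22.95
position: [0.5605, 0.1909, 0.0968]
ee_rot: [0.661, 3.069, 0.001]
contact_force: [1.5, 1.7, 5.3]
finger_gap: 0.023
finger_force: 60.8
65.69231270170776 [ 2.90896115e-01 -4.57674859e-01  3.13929874e-04] [1.45200009 1.68791763 5.31062154] [ 2.04485486e-03  1.91526857e-04 -9.99997891e-01]
```

```bash
python3 -m crank '[[0,0,-0.2,0,0,-4,1],[0,0,-0.2,0,0,-4,1],[0,0,-0.2,0,0,-4,1],[0,0,-0.2,0,0,-4,1],[0,0,-0.2,0,0,-4,1],[0,0,-0.2,0,0,-4,1],[0,0,-0.1,0,0,-4,1],[0,0,0,0,0,0,1],[0,0,0,0,0,0,1],[0,0,0,0,0,0,1]]'
python3 -c "
from h import *
st=arm.get_state();R=Ro.from_rotvec(st['ee_rot']).as_matrix();print(np.degrees(np.arctan2(R[1,1],R[0,1])),st['wrist_torque'],st['contact_force'],R[:,2])"
```

```text
time: 24.2
position: [0.5602, 0.1906, 0.0952]
ee_rot: [1.384, 2.819, -0.0]
contact_force: [0.6, 0.3, 5.5]
finger_gap: 0.0226
finger_force: 60.8
37.72160776388773 [ 0.13260622 -0.19946238 -0.08751702] [0.55503954 0.33863199 5.51908625] [ 8.96003752e-04 -5.28893235e-04 -9.99999459e-01]
```

```bash
python3 -m crank '[[0,0,-0.1,0,0,-3,1],[0,0,-0.1,0,0,-3,1],[0,0,-0.1,0,0,-3,1],[0,0,0,0,0,-3,1],[0,0,0,0,0,0,1],[0,0,0,0,0,0,1],[0,0,0,0,0,0,1],[0,0,0,0,0,0,1],[0,0,0,0,0,0,1],[0,0,0,0,0,0,1]]'
python3 - <<'E'
from h import *
np.set_printoptions(precision=4,suppress=True)
st=arm.get_state();R=Ro.from_rotvec(st['ee_rot']).as_matrix();print(np.degrees(np.arctan2(R[1,1],R[0,1])),st['wrist_torque'],st['contact_force'],R[:,2])
s=snap('scene');save(s,'s4.png',(270,120,400,240),5)
E
```

```text
time: 25.45
position: [0.56, 0.1909, 0.0952]
ee_rot: [1.671, 2.66, 0.001]
contact_force: [-2.4, 1.7, 7.6]
finger_gap: 0.023
finger_force: 61.1
25.73588804990437 [ 0.3361  0.0299 -0.1298] [-2.4137  1.6676  7.5763] [ 0.0006  0.0001 -1.    ]
```

View pics/s4.png

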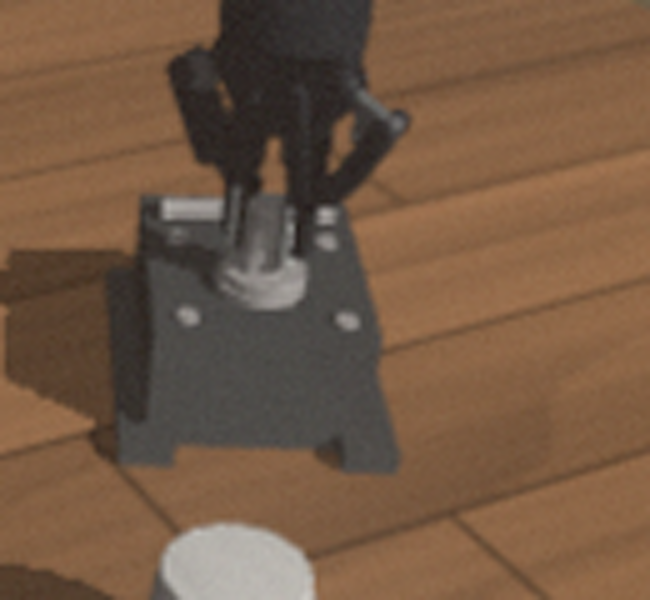

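The scene view shows the screw's flange seated on the rim (crop px 262,285). Height has stopped falling; I'll tighten a little more to confirm.

```bash
python3 -m crank '[[0,0,-0.1,0,0,-3,1],[0,0,-0.1,0,0,-3,1],[0,0,-0.1,0,0,-3,1],[0,0,-0.1,0,0,-3,1],[0,0,0,0,0,0,1],[0,0,0,0,0,0,1],[0,0,0,0,0,0,1],[0,0,0,0,0,0,1],[0,0,0,0,0,0,1],[0,0,0,0,0,0,1]]'
python3 - <<'E'
from h import *
np.set_printoptions(precision=4,suppress=True)
st=arm.get_state();R=Ro.from_rotvec(st['ee_rot']).as_matrix();print(np.degrees(np.arctan2(R[1,1],R[0,1])),st['wrist_torque'],st['contact_force'],st['finger_gap'])
E
```

```text
time: 26.75
position: [0.5599, 0.1913, 0.0953]
ee_rot: [-1.939, -2.472, -0.001]
contact_force: [-2.9, 2.4, 8.9]
finger_gap: 0.023
finger_force: 61.4
13.76543078712244 [ 0.5139  0.4909 -0.0083] [-2.8651  2.4214  8.8608] 0.022952165337710793
```

Hard stop at flange height 0.080. I'll release, back off and check.

```bash
python3 -m crank '[[0,0,0.5,0,0,0,0.3],[0,0,0,0,0,0,0],[0,0,0,0,0,0,0],[0,0,0,0,0,0,0],[0,0,0,0,0,0,0],[0,0,5,0,0,0,0],[0,0,10,0,0,0,0],[0,0,20,0,0,0,0],[0,0,20,0,0,0,0],[0,0,20,0,0,0,0]]'
python3 -m crank '[[-6,-5,14,0,0,0,0],[-6,-5,14,0,0,0,0],[-6,-5,10,0,0,0,0],[-6,-5,6,0,0,0,0],[-6,-5,6,0,0,0,0],[0,0,0,0,0,0,0],[0,0,0,0,0,0,0],[0,0,0,0,0,0,0],[0,0,0,0,0,0,0],[0,0,0,0,0,0,0]]'
python3 - <<'E'
from hexfit import *
np.set_printoptions(precision=4,suppress=True)
s=snap('wrist');save(s,'w5.png',k=1.5);P=cloud(s)
r=fit(s,(.56,.191),ztop=.126,tol=.008);print(r)
M=np.hypot(P[...,0]-r[1][0],P[...,1]-r[1][1]);X=P[(M>.016)&(M<.021)];print('flange top',np.nanpercentile(X[:,2],[25,50,75]))
a=np.arctan2(X[:,1]-r[1][1],X[:,0]-r[1][0]);print([round(float(np.nanmedian(X[(a>=k)&(a<k+np.pi/3),2])),4) if ((a>=k)&(a<k+np.pi/3)).sum()>5 else None for k in np.arange(-np.pi,np.pi-.1,np.pi/3)])
X=P[(M>.03)&(M<.05)];print('block',np.nanmedian(X[:,2]))
E
```

```text
time: 28.0
position: [0.56, 0.191, 0.1713]
ee_rot: [1.942, 2.468, 0.002]
contact_force: [-0.1, -0.1, 0.8]
finger_gap: 0.0853
finger_force: 0.0
time: 29.25
position: [0.5299, 0.166, 0.2194]
ee_rot: [-1.942, -2.469, 0.0]
contact_force: [-1.0, -0.6, 0.6]
finger_gap: 0.0855
finger_force: 0.0
(np.float64(0.12576209642446695), array([0.5593, 0.1929]), array([0.5594, 0.1929], dtype=float32), [(np.float64(0.0243), np.float64(0.0006), np.float64(16.0)), (np.float64(0.0243), np.float64(0.0005), np.float64(17.0)), (np.float64(0.0244), np.float64(0.0006), np.float64(15.0)), (np.float64(0.0244), np.float64(0.0004), np.float64(18.0))], 774, (np.int64(283), np.int64(156), np.int64(312), np.int64(189)))
flange top [0.2552 0.2873 0.3135]
[0.3143, 0.2997, 0.2698, 0.0861, 0.0863, 0.086]
block 0.28886835246817943
```

View pics/w5.png

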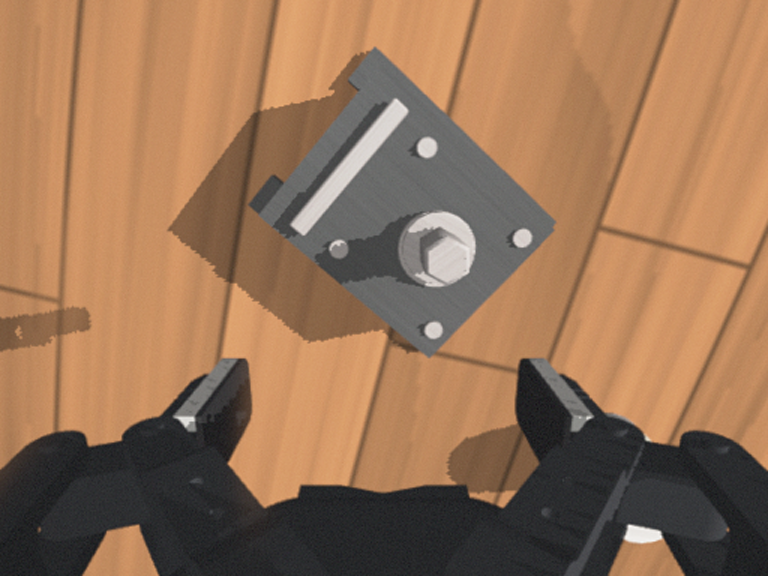

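The view shows the screw upright and fully seated in the well at (440,250). Flange top is at 0.086 m and head top at 0.126 m, so the underside is at the 0.080 m rim. The gripper is clear.

```bash
python3 -c "
from plant import workorder; print(workorder.finish_job())"
```

```text
the job is handed in; nothing more can be done
None
```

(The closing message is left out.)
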